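Clear the camera post and draw it out to its second stop

TASK

The small canister with the bail handle has been parked on the head of the telescopic camera post: lift it off by its handle and set it down gently, upright, wholly on the round rubber pad. Then take the post's head across its button side so that the release button is squeezed in, pull it straight up past the first stop until it is fully out at the second stop, and finish while still holding it up there in the gripper. Leave the canister on the pad and all the other things on the bench where they are.

Things in the scene. Friction and masses are not known exactly. Their poses are not given: they have to be found in the camera images.
- post: Telescopic camera post, fixed to the bench. Origin: centre of the underside of its foot plate (120 x 100 x 14 mm, on the bench top); z up = axis of the post, +y = the side of the head on which the button is. On the plate stand a round column of 22 mm radius up to 84 mm above the bench and, above it, the head. The post cannot be shifted or turned.
- head_mid (a point): Centre of the post's head: a grey block 62 mm (x) by 48 mm (y) by 42 mm high. Closed, it is 109.5 mm above the bench (the block reaches from 88.5 to 130.5 mm); it rises straight up by the sum of the two section joints. Axes as post. Across y, with the button, it is 55 mm wide with the button out and 50 mm with the button in.
- button_face (a point): Centre of the outer face of the steel release button in the middle of the head's +y side, at the height of head_mid: a flat face 24 mm wide and 26 mm high, standing 7 mm proud of the block, 31 mm from the post's axis; +y points out of the head. It is pressed inward (-y).
- button (a joint): Travel of the button into the head, 0 (out) to 0.005 m (fully in). A spring pushes it out, 3 N at 0 and 5.5 N fully in. While it is out a hook locks the post closed; fully in it sets the head free. Once the head has risen 30 mm the button no longer matters.
- top_section (a joint): How far the head and the top tube are drawn up out of the middle tube, 0 to 0.05 m; the end of this travel is the first stop. Moves first (head and tube weigh 0.24 kg, nearly no friction) and sinks back under its own weight when let go.
- middle_section (a joint): How far the middle tube is drawn up out of the fixed column, 0 to 0.05 m; the end of this travel is the second stop. Stiff (5 N friction), so it follows only after the first stop; about 8 to 9 N lift it. Both joints at 0.05: the head is 100 mm higher than at the start.
- canister_mid (a point): Centre of the small metal canister, 33 mm above its underside: a round can of 52 mm diameter (foot 49 mm) with a black cap at 66 mm and an upright rigid bail handle; 0.18 to 0.35 kg. At the start it stands upright on top of the post's head, 130.5 mm above the bench, within some mm of its middle.
- canister_handle (a point): Middle of the bail handle's level bar, 106 mm above the canister's underside: a round bar 9 mm thick, 48 mm long, along this point's x axis (y is across it), with 36 mm of free height under it over the cap and 53 mm free between the handle's uprights.
- rubber_pad: Round black rubber pad, 138 mm diameter, 8 mm thick, fixed flat on the bench. Origin: centre of its underside, on the bench top.
- nipple_small: smaller of two brass hose nipples, 46x24x21, lying on the bench (sizes in mm), loose; to be left alone. Origin: centre of its underside.
- nipple_large: larger of two brass hose nipples, 59x31x27, lying on the bench (sizes in mm), loose; to be left alone. Origin: centre of its underside.
- valve: brass ball valve with a red lever, 36x85x50, lying on the bench (sizes in mm), loose; to be left alone. Origin: centre of its underside.
- glue: small white adhesive bottle, 25 diameter, 80 tall, standing on the bench (sizes in mm), loose; to be left alone. Origin: centre of its underside.
- driver: red screwdriver, 200x26x26, lying on the bench (sizes in mm), loose; to be left alone. Origin: centre of its underside.
- marker: yellow marker pen, 135x19x20, lying on the bench (sizes in mm), loose; to be left alone. Origin: centre of its underside.
- small_tub: small white lidded tub, 64 diameter, 66 tall, standing on the bench (sizes in mm), loose; to be left alone. Origin: centre of its underside.
Things that resemble listed ones, but are neither listed nor needed, are in the scene too. Leave any turquoise look-alike of the part that bears canister_mid alone. Leave any green look-alike of the post alone.

How it is judged:
By the outcome, as a careful person would: the job done as asked, in the order asked, and still so for the second after the job is handed in, while the arm keeps its last pose, push and grip.
It also fails if it takes over 54 s, if anything falls off the work surface, if the arm or the gripper's body presses on something with over 40 N, if the wrist force passes 120 N, or if a joint passes its speed limit or range.

ROBOT

A 6-joint arm with a two-finger parallel gripper is mounted at the origin on a cart in front of the work surface, level with it; the furniture and walls round the work are solid. World frame = base frame: x ahead of the robot, y to its left, z up, the work surface at z = 0. Lengths are in mm, angles in rad, forces in N, time in s.
With the tool pointing down it reaches from about 350 to 875 mm from the base axis. Payload 4.2 kg.
Tool frame: the origin (TCP) lies at the very end of the fingers, on their centre line; the grasp point (between the pads) lies 19 mm behind it; z points along the fingers, y is the line along which they close (so a half turn about z gives the same grasp; the last joint's range is limited). The gripper opens to 85 mm and grips with 20 to 120 N. Pads are 22 mm wide; open, the fingers measure 114 mm over their backs; the gripper's body (76 mm by 85 mm) begins 54 mm behind the grasp point. The pads swing forward as they close: fully open they stand 13 mm farther back than shut.
Start: joints at [0.259, 0.385, 0.008, 0, -1.194, -0.259], TCP at [624.979, 0.025, 231.312] pointing down, gripper open.
Joint ranges: [-3.14, 3.14], [-1.21, 2.06], [-1.07, 1.41], [-3.16, 2.05], [-2.99, -0.16], [-3.1, 3.1]. Speed limits (rad/s): [2.79, 2.79, 3.14, 3.14, 3.14, 3.14].

INTERFACE

Orientations are given as a unit quaternion [x, y, z, w].
In Python, from bench import arm, optics gives the robot as it stands. The module is installed in compiled form; this text tells all that it offers.
- The arm moves only by the tool step_arm, never from a script. Its argument "motion" is a list of rows, each an object with "dr": the turn, a rotation vector about the tool's x, y, z in units of 8 degrees (1.0 is 8 degrees), a list of three; "slide": the shift along the tool's x, y, z in mm, a list of three; "jaw": the finger opening in mm, from 0 to 85.4. A call has exactly 8 rows; each row is the pose to reach, as a shift and turn from the pose commanded when the call began, along the tool's axes at that moment; what a row does not reach only later rows make up. A row lasts 1/8 s, in which the tool goes at most 62.5 mm and 10.7 degrees, less where a joint would pass 70% of its speed; a pose out of reach is approached as far as the arm can. A call with a gripper value outside its range is refused whole. The fingers move at their own pace and stop on an object; the grip force is fixed at half the most. Time passes only in rows, so rows that repeat a pose let the fingers close, or fill a call up. It gives the time, the measured TCP pose, the force, the opening and the grip force at its end, in the units of the state.
- arm.read_state(): the state, without advancing time (a new reading comes with each control period).
- optics.get_image(name): name is "scene" or "side" or "wrist"; returns the picture (384x512x3 uint8, blue, green, red); there is no depth.
- optics.camera_info(name): a dict with "camera_matrix" (3x3 intrinsics, pixels), "view" (4x4, takes a point from world to camera coordinates); the wrist camera has in their place "T_tool_cam" (4x4, takes a point from camera to tool coordinates, whose origin is the TCP and whose axes are the flange's). Camera axes: x right, y up, looking along -z (the intrinsics and any distortion apply to the point x, -y, -z); pixel columns grow to the right and rows downward; lengths in mm; the calibration is good to about 2 mm. A picture is of the moment at which its call begins: read the wrist's pose just before it. camera_info takes no time and is no camera call.
- arm.job_done(): hands the job in; it is judged then, once.
The state is a dict: "clock": time; "joints": joint angles; "joint_vel": joint speeds; "joint_efforts": joint torques, N m; "position": TCP position; "ee_rot": TCP orientation; "contact_force": force on the tool from outside, world axes, zero at the start; "wrist_torque": the same for the moment, N m; "gripper_width": finger opening in mm; "grasp_force": force on a finger pad.
Only numpy, scipy, OpenCV 4.12 (cv2) and the standard library are available. Lean on these libraries where they do the work, as an engineer would, in place of code of your own. Each camera call takes 0.05 s, during which the arm holds its last target. There are 200 camera calls.

## Working session

There is one attempt and no reset: what is moved stays moved. The work goes in short steps, Python scripts to look and compute and a tool call to move; the robot and the scene stay as the last step left them, time stands still between calls to the robot, and variables do not carry over. Pictures are saved under pics/ and viewed, at most 10 in all, crops included, and the job is handed in when it is done.

Besides the shell and the picture viewer there is one more tool, called after "Call:" in YAML: its name, and indented under it one key for each argument. step_arm: Moves the arm, as the interface text tells. Its arguments: {"type":"object","properties":{"motion":{"type":"array","items":{"type":"object","properties":{"dr":{"type":"array","items":{"type":"number"}},"slide":{"type":"array","items":{"type":"number"}},"jaw":{"type":"number"}}}}},"required":["motion"]}

```bash
mkdir -p pics; python3 - <<'E'
from bench import arm, optics
import cv2,numpy as np
np.set_printoptions(precision=4,suppress=True)
s=arm.read_state();print(s['clock'],s['position'],s['ee_rot'])
for n in ["scene","side","wrist"]:
    cv2.imwrite(f"pics/{n}0.png",optics.get_image(n)); 
    for k,v in optics.camera_info(n).items(): print(n,k,np.array(v) if not isinstance(v,str) else v)
a=[cv2.imread(f"pics/{n}0.png") for n in ["scene","side"]]
E
```

```text
0.0 [624.3954   0.0162 230.2056] [-0.707   0.7072  0.0008 -0.0008]
scene camera_matrix [[471.3654   0.     256.7131]
 [  0.     471.3654 182.4235]
 [  0.       0.       1.    ]]
scene view [[    0.8503    -0.526     -0.0201  -534.6964]
 [    0.2906     0.4371     0.8512  -233.8236]
 [   -0.4389    -0.7296     0.5245 -1379.7689]
 [    0.         0.         0.         1.    ]]
side camera_matrix [[357.7688   0.     255.9386]
 [  0.     357.7688 192.571 ]
 [  0.       0.       1.    ]]
side view [[  -0.9922   -0.1243   -0.0127  510.2166]
 [   0.0349   -0.373     0.9272 -227.1663]
 [  -0.12      0.9195    0.3744 -943.4395]
 [   0.        0.        0.        1.    ]]
wrist camera_matrix [[289.9324   0.     252.6163]
 [  0.     289.9324 193.6288]
 [  0.       0.       1.    ]]
wrist T_tool_cam [[  -0.0009    0.9448    0.3276   85.2934]
 [   1.        0.0009    0.       -0.039 ]
 [  -0.0003    0.3276   -0.9448 -143.5888]
 [   0.        0.        0.        1.    ]]
```

View pics/scene0.png

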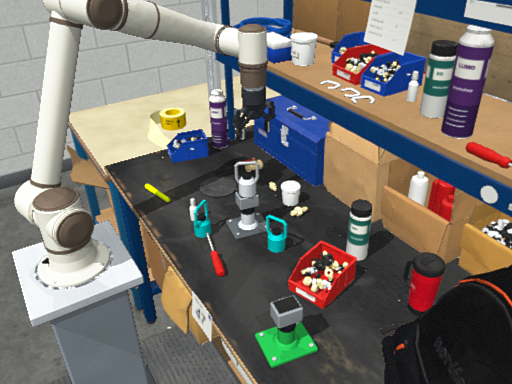

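View pics/side0.png

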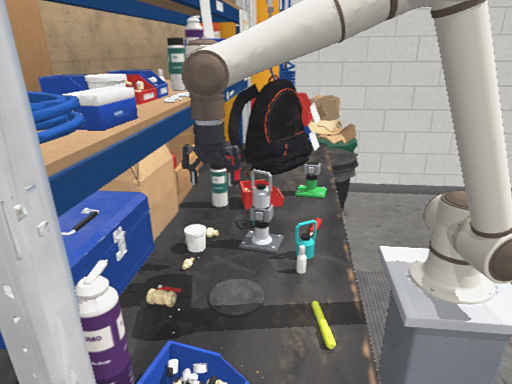

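View pics/wrist0.png

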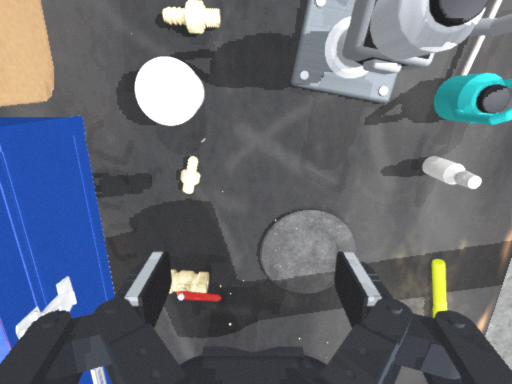

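The scene view shows the canister on the post near (247,190), with the pad at (217,185). The side view shows the handle at (260,172), the plate at (261,240) and the pad at (236,297). The wrist view shows the pad at (308,250). Next I'll enlarge the post region.

```bash
cat > h.py <<'E'
import cv2,numpy as np
from bench import arm,optics
from scipy.spatial.transform import Rotation as R
np.set_printoptions(precision=1,suppress=True)
def ray(n,px,st=None):
    c=optics.camera_info(n);K=np.array(c['camera_matrix'])
    d=np.linalg.inv(K)@[px[0],px[1],1.];d=d*[1,-1,-1]
    if n=='wrist':
        T=np.eye(4);T[:3,:3]=R.from_quat(st['ee_rot']).as_matrix();T[:3,3]=st['position'];M=T@np.array(c['T_tool_cam'])
    else: M=np.linalg.inv(np.array(c['view']))
    return M[:3,3],M[:3,:3]@d/np.linalg.norm(d)
def onz(n,px,z,st=None):
    o,d=ray(n,px,st);return o+d*(z-o[2])/d[2]
def tri(*rs):
    A=sum(np.eye(3)-np.outer(d,d) for o,d in rs);b=sum((np.eye(3)-np.outer(d,d))@o for o,d in rs);return np.linalg.solve(A,b)
def proj(n,p,st=None):
    c=optics.camera_info(n);K=np.array(c['camera_matrix'])
    if n=='wrist':
        T=np.eye(4);T[:3,:3]=R.from_quat(st['ee_rot']).as_matrix();T[:3,3]=st['position'];V=np.linalg.inv(T@np.array(c['T_tool_cam']))
    else: V=np.array(c['view'])
    q=V[:3,:3]@p+V[:3,3];q=K@(q*[1,-1,-1]);return q[:2]/q[2]
E
python3 - <<'E'
from h import *
a=cv2.imread('pics/scene0.png')[150:250,200:300];b=cv2.imread('pics/side0.png')[160:260,215:315]
cv2.imwrite('pics/c1.png',np.hstack([cv2.resize(i,(400,400),interpolation=cv2.INTER_CUBIC) for i in(a,b)]))
st=dict(position=[624.4,0,230.2],ee_rot=[-0.707,0.7072,0.0008,-0.0008])
for px in [(308,250)]: print('pad',onz('wrist',px,8,st))
print(onz('side',(236,297),8),onz('scene',(217,185),8))
for px in [(304,75),(384,97)]: print('screw',onz('wrist',px,14,st))
print('handle',tri(ray('scene',(247,165)),ray('side',(260,172))))
E
```

```text
pad [544.7 127.2   8. ]
[545.  144.8   8. ] [543.7 136.5   8. ]
screw [ 564.7 -104.9   14. ]
screw [469.  -80.8  14. ]
handle [ 515.4 -140.9  232.7]
```

View pics/c1.png

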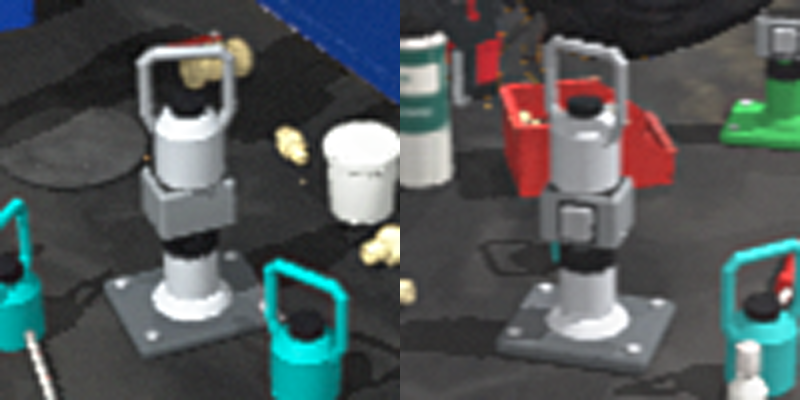

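The crop shows the handle bar ends at (143,55)/(228,48) in the scene half and (553,43)/(624,58) in the side half. The button is at (575,222), facing roughly world +y.

```bash
python3 - <<'E'
from h import *
S=lambda x,y:(200+x/4,150+y/4); D=lambda x,y:(215+(x-400)/4,160+y/4)
print('plate scene');P=[onz('scene',S(*p),14) for p in [(105,281),(148,352),(277,316)]];print(*P)
print('plate side');Q=[onz('side',D(*p),14) for p in [(498,343),(655,362),(677,298),(530,283)]];print(*Q,'mid',np.mean(Q,0))
print('scr side',[onz('side',D(*p),15) for p in [(514,331),(634,347),(658,304),(544,288)]])
print('scr scene',[onz('scene',S(*p),15) for p in [(127,284),(152,335),(267,306),(231,256)]])
e=onz('side',D(655,362),14)-onz('side',D(498,343),14);print('ang',np.degrees(np.arctan2(e[1],e[0])))
for zz in (236,):
  print('bar scene',onz('scene',S(143,57),zz),onz('scene',S(230,48),zz),'side',onz('side',D(553,43),zz),onz('side',D(624,58),zz))
print('button',onz('side',D(575,222),109.5))
E
```

```text
plate scene
[464.5 -79.8  14. ] [ 448.1 -178.3   14. ] [ 555.  -194.5   14. ]
plate side
[575.3 -87.1  14. ] [455.  -71.9  14. ] [ 443.9 -171.6   14. ] [ 565.2 -184.9   14. ] mid [ 509.9 -128.9   14. ]
scr side [array([ 565.8, -104.5,   15. ]), array([472.1, -90.2,  15. ]), array([ 458.3, -158.4,   15. ]), array([ 552.3, -175.7,   15. ])]
scr scene [array([476.7, -94.3,  15. ]), array([ 460.5, -162.9,   15. ]), array([ 554.8, -180.4,   15. ]), array([ 566.8, -107.4,   15. ])]
ang 172.82958538378477
bar scene [ 484.8 -125.4  236. ] [ 544.8 -149.4  236. ] side [ 537.3 -144.1  236. ] [ 482.4 -115.2  236. ]
button [ 517.7 -105.9  109.5]
```

Call:
step_arm:
  motion:
    - {"dr": [0, 0, -1.2], "slide": [0, 0, -50], "jaw": 85}
    - {"dr": [0, 0, -2.4], "slide": [30, 25, -70], "jaw": 85}
    - {"dr": [0, 0, -3.6], "slide": [65, 55, -70], "jaw": 85}
    - {"dr": [0, 0, -4.8], "slide": [100, 85, -70], "jaw": 85}
    - {"dr": [0, 0, -6.0], "slide": [134, 113, -70], "jaw": 85}
    - {"dr": [0, 0, -7.2], "slide": [134, 113, -70], "jaw": 85}
    - {"dr": [0, 0, -8.25], "slide": [134, 113, -70], "jaw": 85}
    - {"dr": [0, 0, -8.25], "slide": [134, 113, -70], "jaw": 85}

```text
clock: 1.15
position: [511.7, -134.0, 301.1]
ee_rot: [0.978, -0.209, -0.0, -0.0]
contact_force: [0.2, -0.1, -0.0]
gripper_width: 85.1
grasp_force: 0.0
```

```bash
python3 - <<'E'
from h import *
import json
s=arm.read_state();im=optics.get_image('wrist');cv2.imwrite('pics/w1.png',im)
json.dump({k:list(map(float,s[k])) for k in('position','ee_rot')},open('w1.json','w'))
print(s['clock'],s['position'],s['ee_rot'],s['joints'])
E
```

```text
1.15 [ 511.7 -134.   301.1] [ 1.  -0.2 -0.  -0. ] [ 0.1  0.2 -0.1 -0.  -1.3  1.1]
```

View pics/w1.png

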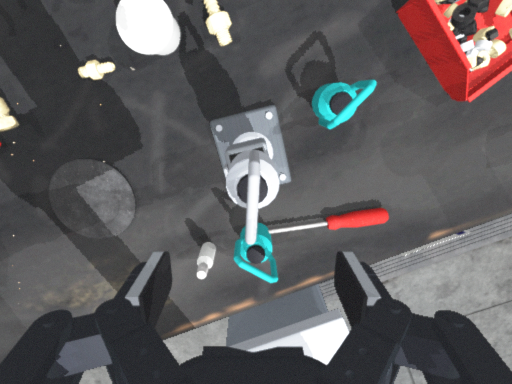

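The wrist view shows the handle bar running from about (255,155) to (251,238), the pad centred at (92,198), and the plate screws at (219,127), (269,116) and (283,178).

```bash
python3 - <<'E'
from h import *
import json
s=json.load(open('w1.json'))
a=onz('wrist',(255.5,156),236.5,s);b=onz('wrist',(251,239),236.5,s);print(a,b,(a+b)/2,np.degrees(np.arctan2(*(a-b)[1::-1])))
im=cv2.cvtColor(cv2.imread('pics/w1.png'),cv2.COLOR_BGR2HSV)
for y in (170,190,200,210,225,235): print(y,im[y,236:272,2].tolist())
print('scr',[onz('wrist',p,15,s) for p in [(219,127),(269,116),(283,178)]])
print('pad',onz('wrist',(92,198.5),8,s))
for w in [(47,198),(136,198),(92,158),(92,240)]: print(onz('wrist',w,8,s))
print('tub',onz('wrist',(152,35),66,s),'glue',onz('wrist',(204,270),80,s))
print(proj('wrist',np.array([511.7,-134,236.5]),s))
E
```

```text
[ 548.6 -153.5  236.5] [ 488.3 -122.7  236.5] [ 518.5 -138.1  236.5] -27.041570441167924
170 [219, 215, 218, 220, 223, 224, 224, 225, 229, 232, 240, 240, 194, 163, 173, 188, 204, 219, 225, 228, 231, 230, 226, 220, 237, 250, 251, 252, 252, 252, 253, 253, 253, 253, 253, 253]
190 [174, 93, 66, 68, 70, 71, 74, 70, 73, 72, 83, 130, 194, 232, 246, 252, 254, 255, 255, 255, 254, 252, 243, 149, 93, 88, 85, 89, 93, 90, 88, 146, 254, 255, 255, 255]
200 [213, 191, 193, 192, 179, 123, 85, 77, 75, 78, 100, 165, 218, 242, 251, 253, 254, 255, 255, 255, 253, 248, 188, 109, 95, 98, 143, 246, 255, 255, 255, 255, 255, 255, 255, 254]
210 [71, 74, 73, 73, 75, 72, 72, 72, 74, 83, 129, 193, 233, 247, 252, 254, 255, 255, 255, 254, 252, 244, 159, 111, 104, 104, 109, 108, 105, 107, 109, 106, 105, 104, 106, 107]
225 [71, 64, 65, 69, 64, 62, 66, 61, 72, 113, 174, 216, 233, 245, 249, 253, 255, 254, 253, 252, 242, 173, 142, 139, 142, 144, 144, 137, 142, 107, 75, 72, 86, 92, 94, 99]
235 [91, 88, 86, 71, 108, 133, 134, 124, 129, 155, 201, 226, 241, 247, 251, 254, 254, 252, 247, 245, 207, 180, 182, 203, 206, 199, 178, 159, 151, 148, 146, 147, 150, 149, 142, 106]
scr [array([ 566. , -105.7,   15. ]), array([ 550.5, -178.1,   15. ]), array([ 456.6, -161.5,   15. ])]
pad [548.2 130.9   8. ]
[578.5 196.2   8. ]
[520.1  66.2   8. ]
[603.5  93.    8. ]
[485.7 173.9   8. ]
tub [694.6 -88.8  66. ] glue [394.2  -4.   80. ]
[251.9 209.1]
```

Call:
step_arm:
  motion:
    - {"dr": [0, 0, -0.2], "slide": [3, 0, 20], "jaw": 45}
    - {"dr": [0, 0, -0.2], "slide": [3, 0, 45], "jaw": 45}
    - {"dr": [0, 0, -0.2], "slide": [3, 0, 70], "jaw": 45}
    - {"dr": [0, 0, -0.2], "slide": [3, 0, 84], "jaw": 45}
    - {"dr": [0, 0, -0.2], "slide": [3, 0, 84], "jaw": 20}
    - {"dr": [0, 0, -0.2], "slide": [3, 0, 84], "jaw": 0}
    - {"dr": [0, 0, -0.2], "slide": [3, 0, 84], "jaw": 0}
    - {"dr": [0, 0, -0.2], "slide": [3, 0, 84], "jaw": 0}

```text
clock: 2.2
position: [515.3, -135.3, 218.4]
ee_rot: [0.981, -0.194, 0.001, -0.0]
contact_force: [-0.7, 0.3, 2.7]
gripper_width: 6.5
grasp_force: 58.6
```

Call:
step_arm:
  motion:
    - {"dr": [0, 0, 0], "slide": [0, 0, -5], "jaw": 0}
    - {"dr": [0, 0, 0], "slide": [0, 0, -12], "jaw": 0}
    - {"dr": [0, 0, 0], "slide": [0, 0, -20], "jaw": 0}
    - {"dr": [0, 0, 0], "slide": [0, 0, -30], "jaw": 0}
    - {"dr": [0, 0, 0], "slide": [0, 0, -40], "jaw": 0}
    - {"dr": [0, 0, 0], "slide": [0, 0, -50], "jaw": 0}
    - {"dr": [0, 0, 0], "slide": [0, 0, -50], "jaw": 0}
    - {"dr": [0, 0, 0], "slide": [0, 0, -50], "jaw": 0}

```text
clock: 3.2
position: [514.5, -135.1, 267.0]
ee_rot: [0.981, -0.194, -0.0, -0.0]
contact_force: [-0.1, -0.2, -1.7]
gripper_width: 6.2
grasp_force: 58.4
```

```bash
python3 - <<'E'
from h import *
st=arm.read_state();print(st['gripper_width'],st['contact_force'],st['position'])
a=optics.get_image('scene');b=optics.get_image('side');cv2.imwrite('pics/s2.png',a);cv2.imwrite('pics/d2.png',b)
cv2.imwrite('pics/c2.png',np.hstack([cv2.resize(i,(400,400),interpolation=cv2.INTER_CUBIC) for i in(a[110:240,180:310],b[120:250,195:325])]))
# pad boundary: ellipse from edges in first images
for n,f,c,r in [('scene','pics/scene0.png',(217,185),25),('side','pics/side0.png',(236,297),32),('wrist','pics/wrist0.png',(308,250),52)]:
    g=cv2.GaussianBlur(cv2.cvtColor(cv2.imread(f),cv2.COLOR_BGR2GRAY),(3,3),0)
    s0=dict(position=[624.98,0,231.3],ee_rot=[-0.707,0.7072,0.0008,-0.0008])
    p0=onz(n,c,8,s0); pts=[]
    for t in np.linspace(0,2*np.pi,48,endpoint=False):
        rr=np.arange(55,85,1.);v=[]
        for q in rr:
            u=proj(n,p0+q*np.array([np.cos(t),np.sin(t),0]),s0);v.append(float(cv2.getRectSubPix(g,(1,1),(float(u[0]),float(u[1])))[0,0]))
        d=np.abs(np.gradient(v,2));i=d.argmax()
        if d[i]>1.5: pts.append(p0[:2]+rr[i]*np.array([np.cos(t),np.sin(t)]))
    pts=np.array(pts);
    from scipy.optimize import least_squares
    f=least_squares(lambda c:np.hypot(*(pts-c).T)-69,p0[:2],loss='soft_l1',f_scale=2);print(n,len(pts),p0,f.x,np.median(abs(f.fun)))
E
```

```text
6.1984172161202284 [-0.1 -0.2 -1.7] [ 514.5 -135.1  267. ]
scene 18 [543.7 136.5   8. ] [551.5 131.7] 3.3961072312252654
side 21 [545.  144.8   8. ] [544.4 137.5] 1.1611763923045402Traceback (most recent call last):
  File "<stdin>", line 13, in <module>
  File "h.py", line 17, in proj
    c=optics.camera_info(n);K=np.array(c['camera_matrix'])
ValueError: time passes only in moves, steps and waits
```

View pics/c2.png

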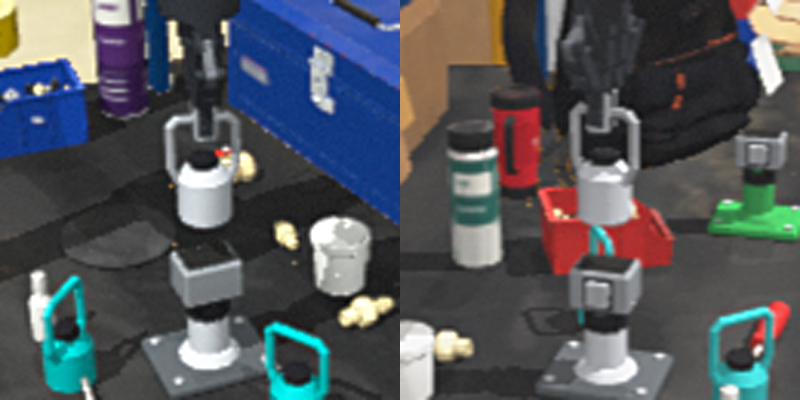

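Call:
step_arm:
  motion:
    - {"slide": [-4, -14, 0], "dr": [0, 0, 0], "jaw": 0}
    - {"slide": [-13, -46, 0], "dr": [0, 0, 0], "jaw": 0}
    - {"slide": [-25, -88, 0], "dr": [0, 0, 0], "jaw": 0}
    - {"slide": [-38, -134, 0], "dr": [0, 0, 0], "jaw": 0}
    - {"slide": [-51, -180, 0], "dr": [0, 0, 0], "jaw": 0}
    - {"slide": [-62, -220, 0], "dr": [0, 0, 0], "jaw": 0}
    - {"slide": [-70, -248, 0], "dr": [0, 0, 0], "jaw": 0}
    - {"slide": [-73, -259, 0], "dr": [0, 0, 0], "jaw": 0}

```text
clock: 4.3
position: [545.7, 134.3, 266.9]
ee_rot: [0.981, -0.193, -0.0, 0.0]
contact_force: [-0.2, -0.4, -1.9]
gripper_width: 6.7
grasp_force: 58.5
```

Call:
step_arm:
  motion:
    - {"slide": [0, 0, 10], "dr": [0, 0, 0], "jaw": 0}
    - {"slide": [0, 0, 35], "dr": [0, 0, 0], "jaw": 0}
    - {"slide": [0, 0, 65], "dr": [0, 0, 0], "jaw": 0}
    - {"slide": [0, 0, 95], "dr": [0, 0, 0], "jaw": 0}
    - {"slide": [0, 0, 120], "dr": [0, 0, 0], "jaw": 0}
    - {"slide": [0, 0, 140], "dr": [0, 0, 0], "jaw": 0}
    - {"slide": [0, 0, 150], "dr": [0, 0, 0], "jaw": 0}
    - {"slide": [0, 0, 150], "dr": [0, 0, 0], "jaw": 0}

```text
clock: 5.3
position: [545.5, 131.2, 116.7]
ee_rot: [0.981, -0.195, -0.001, 0.001]
contact_force: [-0.6, 0.0, -2.6]
gripper_width: 6.9
grasp_force: 58.5
```

```bash
python3 - <<'E'
from h import *
st=arm.read_state();print(st['clock'],st['contact_force'],st['position'])
a=optics.get_image('scene');b=optics.get_image('side')
cv2.imwrite('pics/c3.png',np.hstack([cv2.resize(i,(400,400),interpolation=cv2.INTER_CUBIC) for i in(a[100:220,160:280],b[190:320,175:305])]))
E
```

```text
5.3 [-0.6  0.  -2.6] [545.5 131.2 116.7]
```

View pics/c3.png

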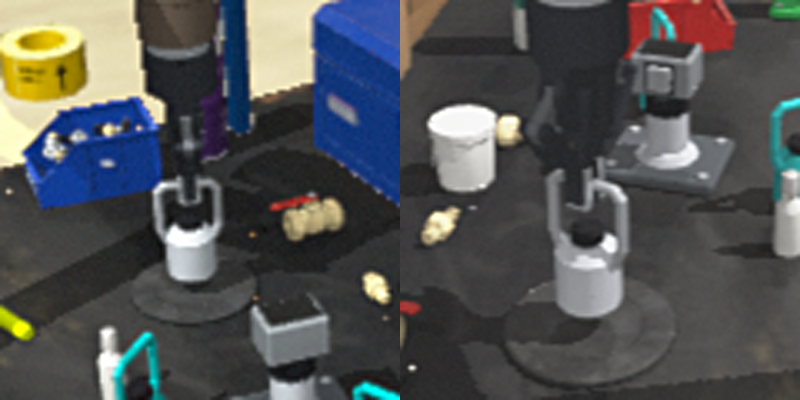

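The canister is above the pad in both views, about 20 mm up. I'll lower it gently.

Call:
step_arm:
  motion:
    - {"slide": [0, 0, 6], "dr": [0, 0, 0], "jaw": 0}
    - {"slide": [0, 0, 11], "dr": [0, 0, 0], "jaw": 0}
    - {"slide": [0, 0, 14], "dr": [0, 0, 0], "jaw": 0}
    - {"slide": [0, 0, 16], "dr": [0, 0, 0], "jaw": 0}
    - {"slide": [0, 0, 18], "dr": [0, 0, 0], "jaw": 0}
    - {"slide": [0, 0, 19], "dr": [0, 0, 0], "jaw": 0}
    - {"slide": [0, 0, 20], "dr": [0, 0, 0], "jaw": 0}
    - {"slide": [0, 0, 20], "dr": [0, 0, 0], "jaw": 0}

```text
clock: 6.4
position: [545.9, 132.1, 97.3]
ee_rot: [0.981, -0.194, -0.0, 0.0]
contact_force: [0.5, 0.3, -2.6]
gripper_width: 6.7
grasp_force: 58.5
```

Call:
step_arm:
  motion:
    - {"slide": [0, 0, 0.5], "dr": [0, 0, 0], "jaw": 0}
    - {"slide": [0, 0, 0.8], "dr": [0, 0, 0], "jaw": 0}
    - {"slide": [0, 0, 1], "dr": [0, 0, 0], "jaw": 0}
    - {"slide": [0, 0, 1.3], "dr": [0, 0, 0], "jaw": 0}
    - {"slide": [0, 0, 1.6], "dr": [0, 0, 0], "jaw": 0}
    - {"slide": [0, 0, 1.8], "dr": [0, 0, 0], "jaw": 0}
    - {"slide": [0, 0, 2], "dr": [0, 0, 0], "jaw": 0}
    - {"slide": [0, 0, 2], "dr": [0, 0, 0], "jaw": 0}

```text
clock: 7.4
position: [546.6, 132.5, 96.1]
ee_rot: [0.981, -0.194, 0.001, -0.001]
contact_force: [-0.2, 1.7, 3.8]
gripper_width: 6.8
grasp_force: 59.1
```

Force has reversed, so the canister is on the pad. I'll release it and back off straight up.

Call:
step_arm:
  motion:
    - {"slide": [0, 0, 0], "dr": [0, 0, 0], "jaw": 14}
    - {"slide": [0, 0, 0], "dr": [0, 0, 0], "jaw": 24}
    - {"slide": [0, 0, 0], "dr": [0, 0, 0], "jaw": 34}
    - {"slide": [0, 0, 0], "dr": [0, 0, 0], "jaw": 40}
    - {"slide": [0, 0, 0], "dr": [0, 0, 0], "jaw": 40}
    - {"slide": [0, 0, -5], "dr": [0, 0, 0], "jaw": 40}
    - {"slide": [0, 0, -15], "dr": [0, 0, 0], "jaw": 40}
    - {"slide": [0, 0, -40], "dr": [0, 0, 0], "jaw": 40}

```text
clock: 8.4
position: [545.3, 131.8, 135.3]
ee_rot: [0.981, -0.194, -0.001, 0.001]
contact_force: [0.3, 1.0, -0.3]
gripper_width: 39.8
grasp_force: 0.0
```

Call:
step_arm:
  motion:
    - {"slide": [0, 0, -50], "dr": [0, 0, 0], "jaw": 40}
    - {"slide": [5, 20, -75], "dr": [0, 0, 0], "jaw": 60}
    - {"slide": [16, 60, -80], "dr": [0, 0, -0.5], "jaw": 85}
    - {"slide": [29, 110, -80], "dr": [0, 0, -1], "jaw": 85}
    - {"slide": [43, 160, -80], "dr": [0, 0, -1.55], "jaw": 85}
    - {"slide": [56, 208, -80], "dr": [0, 0, -1.55], "jaw": 85}
    - {"slide": [66, 246, -80], "dr": [0, 0, -1.55], "jaw": 85}
    - {"slide": [69.5, 258.5, -80], "dr": [0, 0, -1.55], "jaw": 85}

```text
clock: 9.4
position: [511.3, -135.2, 216.1]
ee_rot: [0.996, -0.088, 0.001, -0.0]
contact_force: [-0.0, 0.5, -0.2]
gripper_width: 85.0
grasp_force: 0.0
```

```bash
python3 - <<'E'
from h import *
import json
st=arm.read_state();print(st['clock'],st['contact_force'],st['position'],np.degrees(R.from_quat(st['ee_rot']).as_euler('zyx')))
json.dump({k:list(map(float,st[k])) for k in('position','ee_rot')},open('w4.json','w'))
w=optics.get_image('wrist');b=optics.get_image('scene');cv2.imwrite('pics/w4.png',w)
cv2.imwrite('pics/c4.png',np.hstack([w[40:340,60:460],cv2.resize(b[120:240,160:320],(400,300),interpolation=cv2.INTER_CUBIC)]))
E
```

```text
9.4 [-0.   0.5 -0.2] [ 511.3 -135.2  216.1] [ 10.1   0.1 180. ]
```

View pics/c4.png

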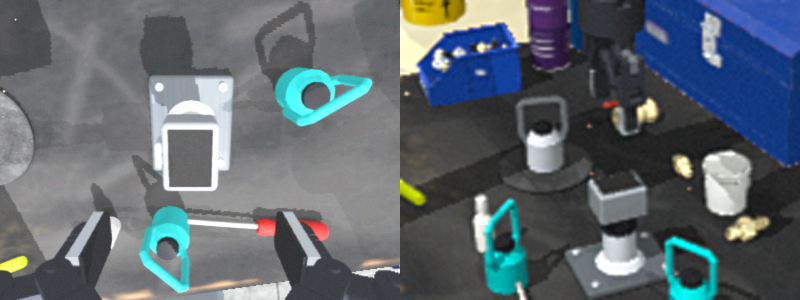

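The wrist view shows the head top spanning (223–278, 162–231) in full-image pixels, square to the tool. The scene view shows the canister standing upright on the pad.

```bash
python3 - <<'E'
from h import *
import json
s=json.load(open('w4.json'))
c=[onz('wrist',(x+60,y+40),130.5,s) for x,y in [(163,123),(216,122),(218,190),(164,190)]]
print(c,np.mean(c,0));print(np.degrees(np.arctan2(*(c[0]-c[3])[1::-1])),np.degrees(np.arctan2(*(c[1]-c[2])[1::-1])))
print('scr',[onz('wrist',(x+60,y+40),15,s) for x,y in [(159,87),(223,87),(223,166)]])
print('teal cap',onz('wrist',(167+60,247+40),66,s),'handle bar',onz('wrist',(183+60,265+40),106,s),onz('wrist',(228,330),106,s))
print('teal2 handle',onz('wrist',(60+370,40+85),106,s),onz('wrist',(60+316,40+95),66,s))
E
```

```text
[array([ 546.4, -117.8,  130.5]), array([ 539.6, -160. ,  130.5]), array([ 479.3, -152.6,  130.5]), array([ 487.7, -106.1,  130.5])] [ 513.3 -134.1  130.5]
-11.276507080245704 -7.033280400179824
scr [array([ 564.8, -105.7,   15. ]), array([ 551.6, -179.1,   15. ]), array([ 453.6, -164.9,   15. ])]
teal cap [382.4 -81.2  66. ] handle bar [ 385.8 -102.8  106. ] [355.6 -80.1 106. ]
teal2 handle [ 542.3 -295.8  106. ] [ 533.7 -265.5   66. ]
```

Call:
step_arm:
  motion:
    - {"slide": [1.5, -2, 15], "dr": [0, 0, 0], "jaw": 85}
    - {"slide": [1.5, -2, 40], "dr": [0, 0, 0], "jaw": 85}
    - {"slide": [1.5, -2, 65], "dr": [0, 0, 0], "jaw": 85}
    - {"slide": [1.5, -2, 90], "dr": [0, 0, 0], "jaw": 85}
    - {"slide": [1.5, -2, 110], "dr": [0, 0, 0], "jaw": 85}
    - {"slide": [1.5, -2, 124], "dr": [0, 0, 0], "jaw": 85}
    - {"slide": [1.5, -2, 130], "dr": [0, 0, 0], "jaw": 85}
    - {"slide": [1.5, -2, 130], "dr": [0, 0, 0], "jaw": 85}

```text
clock: 10.5
position: [513.6, -131.4, 85.1]
ee_rot: [0.996, -0.087, -0.0, 0.0]
contact_force: [-0.2, 0.3, -0.6]
gripper_width: 85.0
grasp_force: 0.0
```

Call:
step_arm:
  motion:
    - {"slide": [0, 0, 0], "dr": [0, 0, 0], "jaw": 70}
    - {"slide": [0, 0, 0], "dr": [0, 0, 0], "jaw": 60}
    - {"slide": [0, 0, 0], "dr": [0, 0, 0], "jaw": 52}
    - {"slide": [0, 0, 0], "dr": [0, 0, 0], "jaw": 40}
    - {"slide": [0, 0, 0], "dr": [0, 0, 0], "jaw": 30}
    - {"slide": [0, 0, 0], "dr": [0, 0, 0], "jaw": 30}
    - {"slide": [0, 0, 0], "dr": [0, 0, 0], "jaw": 30}
    - {"slide": [0, 0, 0], "dr": [0, 0, 0], "jaw": 30}

```text
clock: 11.5
position: [514.3, -131.8, 86.6]
ee_rot: [0.996, -0.087, 0.001, 0.0]
contact_force: [-1.2, 1.4, 6.5]
gripper_width: 48.9
grasp_force: 61.7
```

Call:
step_arm:
  motion:
    - {"slide": [0, 0, -2], "dr": [0, 0, 0], "jaw": 30}
    - {"slide": [0, 0, -5], "dr": [0, 0, 0], "jaw": 30}
    - {"slide": [0, 0, -9], "dr": [0, 0, 0], "jaw": 30}
    - {"slide": [0, 0, -14], "dr": [0, 0, 0], "jaw": 30}
    - {"slide": [0, 0, -20], "dr": [0, 0, 0], "jaw": 30}
    - {"slide": [0, 0, -28], "dr": [0, 0, 0], "jaw": 30}
    - {"slide": [0, 0, -36], "dr": [0, 0, 0], "jaw": 30}
    - {"slide": [0, 0, -40], "dr": [0, 0, 0], "jaw": 30}

```text
clock: 12.5
position: [514.1, -131.7, 126.2]
ee_rot: [0.996, -0.087, 0.001, -0.0]
contact_force: [4.9, -0.4, -2.2]
gripper_width: 49.1
grasp_force: 62.3
```

The head is rising freely at about its own weight, so the button has released it. I'll continue past the first stop.

Call:
step_arm:
  motion:
    - {"slide": [0, 0, -5], "dr": [0, 0, 0], "jaw": 30}
    - {"slide": [0, 0, -11], "dr": [0, 0, 0], "jaw": 30}
    - {"slide": [0, 0, -18], "dr": [0, 0, 0], "jaw": 30}
    - {"slide": [0, 0, -26], "dr": [0, 0, 0], "jaw": 30}
    - {"slide": [0, 0, -34], "dr": [0, 0, 0], "jaw": 30}
    - {"slide": [0, 0, -42], "dr": [0, 0, 0], "jaw": 30}
    - {"slide": [0, 0, -50], "dr": [0, 0, 0], "jaw": 30}
    - {"slide": [0, 0, -55], "dr": [0, 0, 0], "jaw": 30}

```text
clock: 13.5
position: [513.9, -131.6, 179.6]
ee_rot: [0.996, -0.087, 0.0, -0.0]
contact_force: [7.0, -0.9, -8.8]
gripper_width: 49.2
grasp_force: 64.1
```

Call:
step_arm:
  motion:
    - {"slide": [0, 0, -1.5], "dr": [0, 0, 0], "jaw": 30}
    - {"slide": [0, 0, -3], "dr": [0, 0, 0], "jaw": 30}
    - {"slide": [0, 0, -4], "dr": [0, 0, 0], "jaw": 30}
    - {"slide": [0, 0, -5], "dr": [0, 0, 0], "jaw": 30}
    - {"slide": [0, 0, -5.5], "dr": [0, 0, 0], "jaw": 30}
    - {"slide": [0, 0, -6], "dr": [0, 0, 0], "jaw": 30}
    - {"slide": [0, 0, -6.5], "dr": [0, 0, 0], "jaw": 30}
    - {"slide": [0, 0, -6.5], "dr": [0, 0, 0], "jaw": 30}

```text
clock: 14.5
position: [513.9, -131.6, 185.8]
ee_rot: [0.996, -0.087, 0.0, -0.0]
contact_force: [7.1, -1.1, -7.6]
gripper_width: 49.2
grasp_force: 64.2
```

Call:
step_arm:
  motion:
    - {"slide": [0, 0, -0.5], "dr": [0, 0, 0], "jaw": 30}
    - {"slide": [0, 0, -1], "dr": [0, 0, 0], "jaw": 30}
    - {"slide": [0, 0, -1.5], "dr": [0, 0, 0], "jaw": 30}
    - {"slide": [0, 0, -2], "dr": [0, 0, 0], "jaw": 30}
    - {"slide": [0, 0, -2.5], "dr": [0, 0, 0], "jaw": 30}
    - {"slide": [0, 0, -2.5], "dr": [0, 0, 0], "jaw": 30}
    - {"slide": [0, 0, -2.5], "dr": [0, 0, 0], "jaw": 30}
    - {"slide": [0, 0, -2.5], "dr": [0, 0, 0], "jaw": 30}

```text
clock: 15.5
position: [513.8, -131.5, 187.0]
ee_rot: [0.996, -0.087, -0.0, -0.0]
contact_force: [8.4, -2.8, -13.3]
gripper_width: 49.3
grasp_force: 64.5
```

Call:
step_arm:
  motion:
    - {"slide": [0, 0, -0.5], "dr": [0, 0, 0], "jaw": 30}
    - {"slide": [0, 0, -1], "dr": [0, 0, 0], "jaw": 30}
    - {"slide": [0, 0, -1], "dr": [0, 0, 0], "jaw": 30}
    - {"slide": [0, 0, -1], "dr": [0, 0, 0], "jaw": 30}
    - {"slide": [0, 0, -1], "dr": [0, 0, 0], "jaw": 30}
    - {"slide": [0, 0, -1], "dr": [0, 0, 0], "jaw": 30}
    - {"slide": [0, 0, -1], "dr": [0, 0, 0], "jaw": 30}
    - {"slide": [0, 0, -1], "dr": [0, 0, 0], "jaw": 30}

```text
clock: 16.5
position: [513.5, -131.5, 187.1]
ee_rot: [0.996, -0.088, -0.001, -0.001]
contact_force: [9.8, -2.5, -17.3]
gripper_width: 48.8
grasp_force: 65.2
```

```bash
python3 - <<'E'
from h import *
st=arm.read_state();print(st['clock'],st['contact_force'],st['position'],st['gripper_width'])
a=optics.get_image('scene');b=optics.get_image('side')
cv2.imwrite('pics/c5.png',np.hstack([cv2.resize(i,(400,400),interpolation=cv2.INTER_CUBIC) for i in(a[120:250,170:300],b[150:310,195:355])]))
E
```

```text
16.5 [  9.8  -2.5 -17.3] [ 513.5 -131.5  187.1] 48.81649479009072
```

View pics/c5.png

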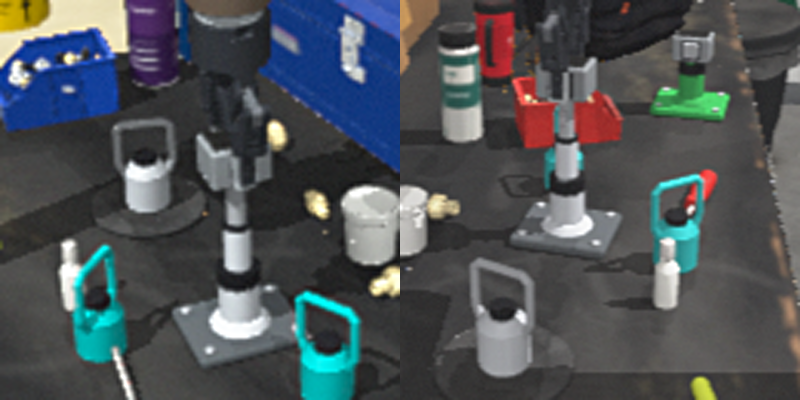

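Force rises to 17 N while the height stays at 187 mm, so the head is at the second stop. Both tubes are drawn out, and the canister stands upright on the pad.

```bash
python3 -c "
from bench import arm
print(arm.job_done())"
```

```text
the job is handed in; nothing more can be done
None
```

The canister stands upright on the rubber pad, the post's head is held in the gripper fully out at the second stop, and the job was handed in at about 17 s on the robot's clock; no verdict came back.

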